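Return a glaze test tile to its packed rack and lay the retaining bar

TASK

Get the rack of glaze test tiles ready to be carried: push the tiles in the row apart to make room, and put the blue tile back into the row, standing properly on the rack's floor directly to the right of the brown tile (as you face the glazed fronts). Then lay the dark wooden retaining bar across the rack, grip tab up, seated fully down in the slots of both end cheeks with both ends sticking out, and leave all five tiles standing in the row. Don't disturb the crock of brushes, the cup or the glaze jar.

Things in the scene. Friction and masses are not known exactly. Their poses are not given: they have to be found in the camera images.
- rack: Wooden rack for test tiles, fixed on the table: floor board, low back strip, two end cheeks; 80 mm deep, 228 long, 85 high; leans back 25 degrees. Origin on the table under its middle; x from its open front to its back (level), y along the row, z up. Whoever faces the open front (where the glazed fronts look) has -y at the right hand.
- row_middle (a point): Middle of the rack's floor, 40 mm above the table; axes lean 25 degrees with the rack: x front to back along the floor, y along the row, z square to the floor. Floor z = 0, 204 mm between the cheeks (five tiles + 14 mm). A seated tile has its underside at z = 0, these same axes and its plate's middle at x = 11 mm. The back strip starts at x = 15.6 mm and is 17 mm high; tiles may rest leaning on it.
- slot_left (a point): Middle of the bottom of the bar slot in the +y end cheek (12 mm thick board, top at z = 34 mm above the rack's floor). In row_middle's axes it is at x = -11, y = 108, z = 11 mm, with the same axes. The slot is open at the top, 21 mm wide in x, 23 mm deep, flared in its top 9 mm, and runs through the cheek along y.
- slot_right (a point): The same in the -y end cheek, at y = -108 mm. The seated bar bridges both slots: its underside on both slot bottoms, tab up along the lean, in front of the plates (9 mm clear) and 3 mm above the tiles' feet.
- bar_grip (a point): Dark wooden retaining bar, 274 mm long (y), 18 wide (x), 16 high (z), with an upright grip tab in the middle of its top: 24 mm along y, 12 along x, its top 51 mm above the bar's underside; 50 to 100 g. Point: in the tab, 34 mm above the underside. Lies on the table, tab up; both ends alike.
- tile_brown_mid (a point): Brown glaze test tile, an L of clay, 35 g: upright plate 8 mm thick, 38 wide (y), 50 high; foot 8 mm high, reaching 22 mm forward (-x) from the plate's glazed front. Point: middle of the plate, half-way up, 25 mm above the underside. Axes: x glazed front to back, z up the plate. At first in the rack, in any of the row's four places.
- tile_green_a_mid (a point): Green glaze test tile, an L of clay, 35 g: upright plate 8 mm thick, 38 wide (y), 56 high; foot 8 mm high, reaching 22 mm forward (-x) from the plate's glazed front. Point: middle of the plate, half-way up, 28 mm above the underside. Axes: x glazed front to back, z up the plate. At first in the rack, in any of the row's four places.
- tile_green_b_mid (a point): Green glaze test tile, an L of clay, 35 g: upright plate 8 mm thick, 38 wide (y), 56 high; foot 8 mm high, reaching 22 mm forward (-x) from the plate's glazed front. Point: middle of the plate, half-way up, 28 mm above the underside. Axes: x glazed front to back, z up the plate. At first in the rack, in any of the row's four places.
- tile_green_c_mid (a point): Green glaze test tile, an L of clay, 35 g: upright plate 8 mm thick, 38 wide (y), 56 high; foot 8 mm high, reaching 22 mm forward (-x) from the plate's glazed front. Point: middle of the plate, half-way up, 28 mm above the underside. Axes: x glazed front to back, z up the plate. At first in the rack, in any of the row's four places.
- tile_blue_mid (a point): Blue glaze test tile, an L of clay, 35 g: upright plate 8 mm thick, 38 wide (y), 58 high; foot 8 mm high, reaching 22 mm forward (-x) from the plate's glazed front. Point: middle of the plate, half-way up, 29 mm above the underside. Axes: x glazed front to back, z up the plate. Stands upright alone on the table at the start; its place is in the rack.
- crock: grey-white crock of brushes, 70 mm across, 93 mm high, brushes to 227 mm; a bystander. Origin under its middle.
- cup: unglazed cup, 65 mm across, 67 mm high; a bystander. Origin under its middle.
- jar: glaze jar with a red lid, 62 mm across, 82 mm high; a bystander. Origin under its middle.
Mind the look-alikes: they are no part of the job. What is shaped like the part that bears tile_green_b_mid but pink is not meant.

How it is judged (in metres and radians):
On the way:
1. the blue tile stands in the rack directly to the right of the brown tile (x of tile_blue_mid in the frame of row_middle between 0 and 0.018 m and z of tile_blue_mid in the frame of row_middle between 0.0255 and 0.0325 m and y of tile_blue_mid in the frame of row_middle between -0.0855 and 0.0855 m and angle between the z axis of tile_blue_mid and the z axis of row_middle, either way round below 0.2 rad and angle between the y axis of tile_blue_mid and the y axis of row_middle, either way round below 0.12 rad and y of tile_blue_mid in the frame of tile_brown_mid between -0.0545 and -0.0365 m), for 0.2 s.
At the end, for the whole second after the job is handed in: All five tiles stand on the rack floor (height within 3.5 mm, lean within 11 degrees of the rack's, square in the row), blue directly right of brown (centres 36 to 54 mm apart); the bar lies in both slots, tab up, fully down (within 2.5 mm), within 20 mm of the middle lengthwise (all of step 1 and z of bar_grip in the frame of row_middle between 0.0425 and 0.0475 m and x of bar_grip in the frame of row_middle between -0.0155 and -0.0065 m and y of bar_grip in the frame of row_middle between -0.02 and 0.02 m and angle between the y axis of bar_grip and the y axis of row_middle, either way round below 0.04 rad and angle between the z axis of bar_grip and the z axis of row_middle, either way round below 0.12 rad and x of tile_brown_mid in the frame of row_middle between 0 and 0.018 m and z of tile_brown_mid in the frame of row_middle between 0.0215 and 0.0285 m and y of tile_brown_mid in the frame of row_middle between -0.0855 and 0.0855 m and angle between the z axis of each of tile_brown_mid, tile_green_a_mid, tile_green_b_mid, tile_green_c_mid and the z axis of row_middle, either way round below 0.2 rad and angle between the y axis of each of tile_brown_mid, tile_green_a_mid, tile_green_b_mid, tile_green_c_mid and the y axis of row_middle, either way round below 0.12 rad and x of tile_green_a_mid in the frame of row_middle between 0 and 0.018 m and z of tile_green_a_mid in the frame of row_middle between 0.0245 and 0.0315 m and y of tile_green_a_mid in the frame of row_middle between -0.0855 and 0.0855 m and x of tile_green_b_mid in the frame of row_middle between 0 and 0.018 m and z of tile_green_b_mid in the frame of row_middle between 0.0245 and 0.0315 m and y of tile_green_b_mid in the frame of row_middle between -0.0855 and 0.0855 m and x of tile_green_c_mid in the frame of row_middle between 0 and 0.018 m and z of tile_green_c_mid in the frame of row_middle between 0.0245 and 0.0315 m and y of tile_green_c_mid in the frame of row_middle between -0.0855 and 0.0855 m); the robot touches nothing.
It fails at once if the crock is pushed more than 15 mm or tipped (distance of crock from where it was at the start of the episode above 0.015 m or angle between crock's own z axis and vertical above 0.25 rad).
It fails at once if the cup is pushed more than 15 mm or tipped (distance of cup from where it was at the start of the episode above 0.015 m or angle between cup's own z axis and vertical above 0.25 rad).
It fails at once if the jar is pushed more than 15 mm or tipped (distance of jar from where it was at the start of the episode above 0.015 m or angle between jar's own z axis and vertical above 0.25 rad).
It also fails if it takes over 64 s, if anything falls off the work surface, if the arm or the gripper's body presses on something with over 40 N, if the wrist force passes 120 N, or if a joint passes its speed limit or range.

ROBOT

A 7-joint arm with a two-finger parallel gripper is mounted at the origin on a cart in front of the work surface, level with it; the furniture and walls round the work are solid. World frame = base frame: x ahead of the robot, y to its left, z up, the work surface at z = 0. Lengths are in m, angles in degrees, forces in N, time in s.
With the tool pointing down it reaches from about 0.35 to 0.775 m from the base axis. Payload 3.1 kg.
Tool frame: the origin (TCP) lies on the centre line of the jaws, within the pads' length; the fingertips stand 17 mm ahead of it and the grasp point (between the pads) lies 2 mm behind it (robot.tip_reach is the distance from the TCP to the fingertips, in m); z points along the fingers, y is the direction in which the jaws open and shut (so a half turn about z gives the same grasp; the last joint's range is limited). The gripper opens to 85 mm and grips with 20 to 120 N. Pads are 22 mm wide; open, the fingers measure 114 mm over their backs; the gripper's body (76 mm by 85 mm) begins 54 mm behind the grasp point. The pads swing forward as they close: fully open they stand 13 mm farther back than shut.
Start: joints at [73.47, 17.813, 0.802, 86.603, -0.252, 75.585, -1.558], TCP at [0.134, -0.533, 0.248] pointing down, gripper open.
Joint ranges: [-154.91, 154.91], [-16.99, 109.72], [-72.82, 74.43], [7.12, 147.25], [-82.49, 262.49], [11.32, 116.49], [-174.64, 174.64]. Speed limits (degrees/s): [159.86, 159.86, 180, 180, 180, 180, 180].

INTERFACE

Orientations are given as [roll, pitch, yaw] about the fixed x, y, z axes, in that order (R = Rz(yaw) Ry(pitch) Rx(roll)).
In Python, from station import robot, fingers, vision, workorder, recognise gives the robot as it stands. Calls block until the motion is done:
- robot.move_to(position, orientation): joint-space move of the TCP to a pose.
- robot.line_to(position, orientation=None, velocity=0.15, f_stop=None): straight line of the TCP; orientation=None keeps the orientation; velocity is the mean speed in m/s. With f_stop (N) it stops when the force on the tool has changed by that much, and returns True; else False.
- robot.move_j(angles): joint-space move.
- fingers.gripper_to(opening, force=None): opening from 0.0 (shut) to 1.0 (fully open); force is the grip in N (None keeps the last); returns when the fingers have stopped.
- robot.pause(seconds).
- robot.inverse_kinematics(position, orientation): joint angles nearest the present ones, or None.
- vision.grab_frame(name): name is "scene" or "side" or "wrist"; returns the picture (384x512x3 uint8, red, green, blue); there is no depth.
- vision.calibration(name): a dict with "mtx" (3x3 intrinsics, pixels), "k1" (the pictures are not rectified: a ray, as slopes to the right and down, at radius r is drawn at 1 + k1 r^2 times it, then the intrinsics apply), "extrinsics" (4x4, takes a point from world to camera coordinates); the wrist camera has in their place "T_tool_cam" (4x4, takes a point from camera to tool coordinates, whose origin is the TCP and whose axes are the flange's). Camera axes: x right, y up, looking along -z (the intrinsics and any distortion apply to the point x, -y, -z); pixel columns grow to the right and rows downward; lengths in m; the calibration is good to about 2 mm. A picture is of the moment at which its call begins: read the wrist's pose just before it. calibration takes no time and is no camera call.
A pose or a line that the arm cannot do raises robot.PlanningError and nothing moves.
- workorder.close_job(): hands the job in, once; it reports no verdict.
Trained networks look in the newest picture that a camera, given by its name, has taken for a name from the list of things; names that differ only in an ending like _2 or _b are one class to them, and where a whole thing is asked for, a point or a joint stands for the part that bears it (a point fixed in the world has none). Each returns a list of dicts, best first, with "p" (0 to 1); they miss things now and then, are a little off and sometimes report something else, mostly with a low value. They report only what shows in the picture. A call takes as long as a camera call. They do not tell look-alikes from the thing itself.
- recognise(label, camera): "rect" ([centre column, centre row, width, height] in pixels, round what is visible of it).
Readings, each from a call of its own:
- robot.current_time_s(): time.
- robot.current_joint_positions(): joint angles.
- robot.current_dq(): joint speeds.
- robot.current_joint_torque(): joint torques, N m.
- robot.current_tool_pos(): TCP position.
- robot.current_eef_rot(): TCP orientation.
- robot.current_contact_force(): force on the tool from outside, world axes, zero at the start.
- robot.current_torque(): the same for the moment, N m.
- robot.current_finger_gap(): opening from 0.0 (shut) to 1.0 (fully open).
Only numpy, scipy, OpenCV 4.12 (cv2) and the standard library are available. Lean on these libraries where they do the work, as an engineer would, in place of code of your own. Each camera call takes 0.05 s, during which the arm holds its last target. There are 200 camera calls.

## Working session

There is one attempt and no reset: what is moved stays moved. The work goes in short steps, each a Python script; the robot and the scene stay as the last script left them, time stands still between calls to the robot, and variables do not carry over. Pictures are saved under pics/ and viewed, about 8 in all and at most 12, crops included, and the job is handed in when it is done.

```bash
ls; mkdir -p pics
python3 - <<'E'
from station import robot, fingers, vision, workorder, recognise
import cv2,numpy as np
for n in ["scene","side"]:
    im=vision.grab_frame(n); cv2.imwrite(f"pics/{n}0.png",cv2.cvtColor(im,cv2.COLOR_RGB2BGR))
    c=vision.calibration(n); E=np.array(c["extrinsics"]); print(n,np.round(c["mtx"],1).tolist(),c["k1"],"campos",np.round(-E[:3,:3].T@E[:3,3],3),"look",np.round(-E[2,:3],2))
    for l in ["rack","bar_grip","tile_brown_mid","tile_green_a_mid","tile_blue_mid","crock","cup","jar"]:
        print(l,[(round(d["p"],2),np.round(d["rect"]).astype(int).tolist()) for d in recognise(l,n)])
a=[cv2.imread(f"pics/{n}0.png") for n in("scene","side")]
for n,i in zip(("scene","side"),a): cv2.imwrite(f"pics/{n}0b.png",cv2.resize(i,(800,600),interpolation=cv2.INTER_CUBIC))
print(vision.calibration("wrist"),robot.current_eef_rot(),robot.current_time_s())
E
```

```text
pics
scene [[380.8, 0.0, 255.0], [0.0, 380.8, 195.2], [0.0, 0.0, 1.0]] -0.0863784425836259 campos [-0.146  0.343  0.886] look [ 0.61 -0.31 -0.72]
rack [(0.98, [236, 221, 52, 70])]
bar_grip [(0.59, [315, 197, 36, 66]), (0.19, [362, 172, 19, 26])]
tile_brown_mid [(0.62, [236, 219, 53, 75])]
tile_green_a_mid [(0.72, [221, 209, 25, 16]), (0.35, [362, 173, 20, 28])]
tile_blue_mid [(0.49, [282, 214, 12, 20])]
crock [(0.73, [264, 151, 22, 48])]
cup [(0.84, [135, 267, 33, 37])]
jar [(0.8, [361, 172, 18, 29])]
side [[348.6, 0.0, 250.6], [0.0, 348.6, 188.5], [0.0, 0.0, 1.0]] 0.013646640223487065 campos [ 0.114 -0.852  0.732] look [ 0.38  0.73 -0.57]
rack [(0.62, [232, 190, 73, 40]), (0.41, [243, 218, 12, 20])]
bar_grip [(0.8, [274, 246, 88, 28])]
tile_brown_mid [(0.58, [274, 246, 90, 28]), (0.46, [247, 176, 13, 11])]
tile_green_a_mid [(0.74, [247, 175, 12, 16]), (0.47, [236, 178, 15, 15])]
tile_blue_mid [(0.53, [243, 218, 16, 22]), (0.34, [310, 279, 28, 38]), (0.3, [236, 179, 15, 19])]
crock [(0.84, [308, 186, 27, 61]), (0.58, [236, 180, 16, 18])]
cup [(0.81, [188, 157, 20, 21])]
jar [(0.61, [311, 277, 23, 34])]
{'mtx': array([[325.44030446,   0.        , 257.29882359],
       [  0.        , 325.44030446, 191.02181806],
       [  0.        ,   0.        ,   1.        ]]), 'k1': -0.08955941934695968, 'T_tool_cam': array([[ 5.28183038e-04,  9.54281995e-01,  2.98907336e-01,
         7.67661024e-02],
       [ 9.99999155e-01, -1.48881356e-04, -1.29173074e-03,
         1.04106684e-03],
       [-1.18817366e-03,  2.98907765e-01, -9.54281267e-01,
        -1.25699024e-01],
       [ 0.00000000e+00,  0.00000000e+00,  0.00000000e+00,
         1.00000000e+00]])} [-1.79999656e+02  1.05284005e-03  1.41472206e+01] 0.9
```

View pics/scene0b.png

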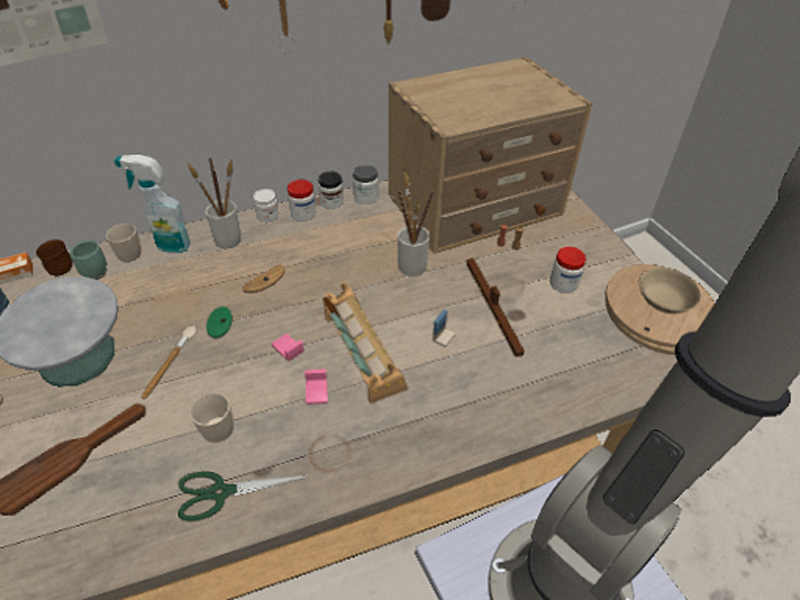

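View pics/side0b.png

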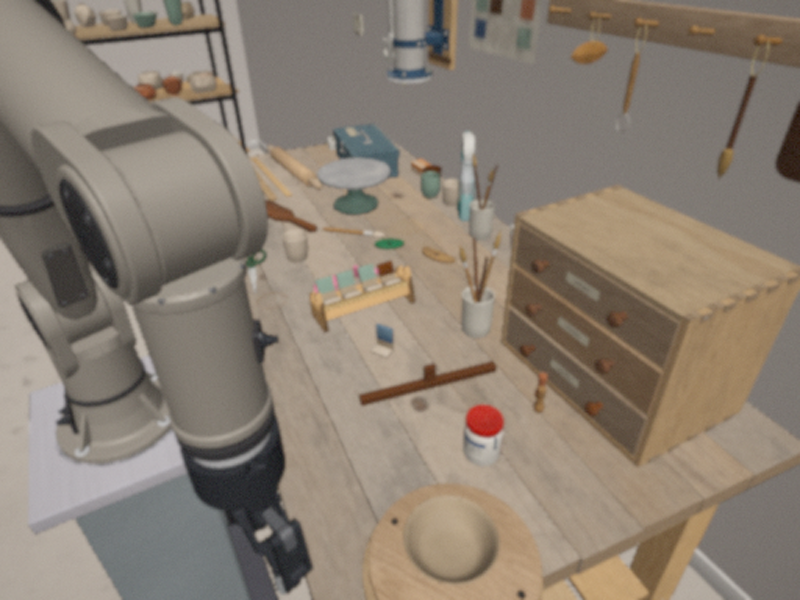

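The scene picture shows the rack at about (236,221) px, with its fronts facing -y and the brown tile at the far end, which is the right-hand end. The blue tile is at (282,210), the bar at (315,197), and the jar at (362,172). The crock of the job is the one at (264,151), and the cup is at (135,267).

Candidates:
- **Bar:** the dark bar at (315,197). The dark paddle at (45,295) is not it.
- **Blue tile:** only the one at (282,210).
- **Look-alikes:** the pink L-shapes at (184,221) and (202,247) are not meant.

Next I'll compute positions and take closer wrist views.

```bash
cat > h.py <<'E'
from station import robot, fingers, vision, workorder, recognise
import cv2,numpy as np
from scipy.spatial.transform import Rotation as Ro
F=np.diag([1,-1,-1.])
def cam(name):
    c=vision.calibration(name)
    if name=="wrist":
        T=np.eye(4);T[:3,:3]=Ro.from_euler('xyz',robot.current_eef_rot(),degrees=True).as_matrix();T[:3,3]=robot.current_tool_pos()
        E=np.linalg.inv(T@np.array(c["T_tool_cam"]))
    else: E=np.array(c["extrinsics"])
    return np.array(c["mtx"]),c["k1"],E
def shot(name,fn):
    C=cam(name); im=cv2.cvtColor(vision.grab_frame(name),cv2.COLOR_RGB2BGR); cv2.imwrite(f"pics/{fn}.png",im)
    np.savez(f"pics/{fn}.npz",K=C[0],k=C[1],E=C[2]); return im
def load(fn): d=np.load(f"pics/{fn}.npz"); return d["K"],float(d["k"]),d["E"]
def ray(C,px):
    K,k,E=C; d=(np.array(px,float)-K[:2,2])/np.diag(K)[:2]; u=d.copy()
    for _ in range(20): u=d/(1+k*(u@u))
    R=E[:3,:3]; return -R.T@E[:3,3], R.T@np.array([u[0],-u[1],-1])
def onz(C,px,z): o,d=ray(C,px); return o+d*(z-o[2])/d[2]
def proj(C,P):
    K,k,E=C; p=(np.atleast_2d(P)@E[:3,:3].T+E[:3,3])@F; u=p[:,:2]/p[:,2:]
    u=u*(1+k*(u**2).sum(1,keepdims=True)); return u*np.diag(K)[:2]+K[:2,2]
def tri(*cp):
    A=np.zeros((3,3));b=np.zeros(3)
    for C,px in cp:
        o,d=ray(C,px);d/=np.linalg.norm(d);M=np.eye(3)-np.outer(d,d);A+=M;b+=M@o
    return np.linalg.solve(A,b)
def eul(R): return Ro.from_matrix(R).as_euler('xyz',degrees=True)
E
python3 - <<'E'
from h import *
S=cam("scene");s=.64
for n,p,z in [("rackfar",(338,298),.07),("racknear",(385,385),.05),("blue",(443,335),.0),("bar far",(473,262),.016),("bar near",(519,352),.016),("jar",(566,285),0),("crock",(413,270),0),("cup",(213,432),0)]:
    print(n,np.round(onz(S,np.array(p)*s,z),3))
Z=onz(S,np.array((362,342))*s,.05)
R0=Ro.from_euler('xyz',robot.current_eef_rot(),degrees=True).as_matrix(); print(R0.round(2))
c=np.array(vision.calibration("wrist")["T_tool_cam"])
for tgt,nm in [(Z,"rack")]:
  for yaw in (0,90,-90,180):
    R=Ro.from_euler('xyz',[180,0,yaw],degrees=True).as_matrix()
    off=R@(c[:3,3]+ -c[:3,2]*.28); pos=tgt-off
    q=robot.inverse_kinematics(pos,eul(R)); print(yaw,pos.round(3),None if q is None else np.round(q))
E
```

```text
rackfar [0.613 0.089 0.07 ]
racknear [0.403 0.088 0.05 ]
blue [ 0.496 -0.081  0.   ]
bar far [ 0.64  -0.234  0.016]
bar near [ 0.386 -0.184  0.016]
jar [ 0.507 -0.39   0.   ]
crock [ 0.687 -0.112  0.   ]
cup [0.471 0.383 0.   ]
[[ 0.97  0.24 -0.  ]
 [ 0.24 -0.97  0.  ]
 [-0.   -0.   -1.  ]]
0 [0.515 0.087 0.191] [  29.   26.  -55.   95.   22.   71. -121.]
90 [0.507 0.092 0.191] [ 31.  27. -59.  96.  24.  72. -33.]
-90 [0.51  0.078 0.191] [ 34.  28. -62.  96.  26.  72. 147.]
180 [0.501 0.084 0.191] [ 32.  25. -59.  97.  23.  71.  58.]
```

Run:
```python
from h import *
c=np.array(vision.calibration("wrist")["T_tool_cam"])
R=Ro.from_euler('xyz',[180,0,-90],degrees=True).as_matrix()
for nm,t,d in [("w_bar",(.505,-.16,.01),.33),("w_rack",(.508,.07,.06),.30)]:
    pos=np.array(t)-R@(c[:3,3]-c[:3,2]*d); print(nm,pos.round(3))
    robot.move_to(pos,eul(R)); robot.pause(.3); im=shot("wrist",nm)
    cv2.imwrite(f"pics/{nm}_b.png",cv2.resize(im,(800,600),interpolation=cv2.INTER_CUBIC))
    for l in ["rack","bar_grip","tile_brown_mid","tile_green_a_mid","tile_blue_mid"]:
        print(l,[(round(d["p"],2),np.round(d["rect"]).astype(int).tolist()) for d in recognise(l,"wrist")])
print(robot.current_time_s(),robot.current_joint_positions())
```

```text
w_bar [ 0.506 -0.182  0.199]
rack [(0.69, [248, 353, 182, 24])]
bar_grip [(0.77, [238, 143, 276, 67])]
tile_brown_mid []
tile_green_a_mid []
tile_blue_mid [(0.8, [271, 275, 42, 66])]
w_rack [0.509 0.057 0.221]
rack [(0.86, [239, 192, 264, 82])]
bar_grip []
tile_brown_mid [(0.72, [161, 222, 50, 61])]
tile_green_a_mid [(0.76, [210, 223, 46, 66])]
tile_blue_mid [(0.9, [276, 29, 46, 53])]
5.8333 [ -49.64721235   19.74876906   53.812442     96.45549198  -16.63377995
   72.30072667 -172.32099551]
```

View pics/w_bar_b.png

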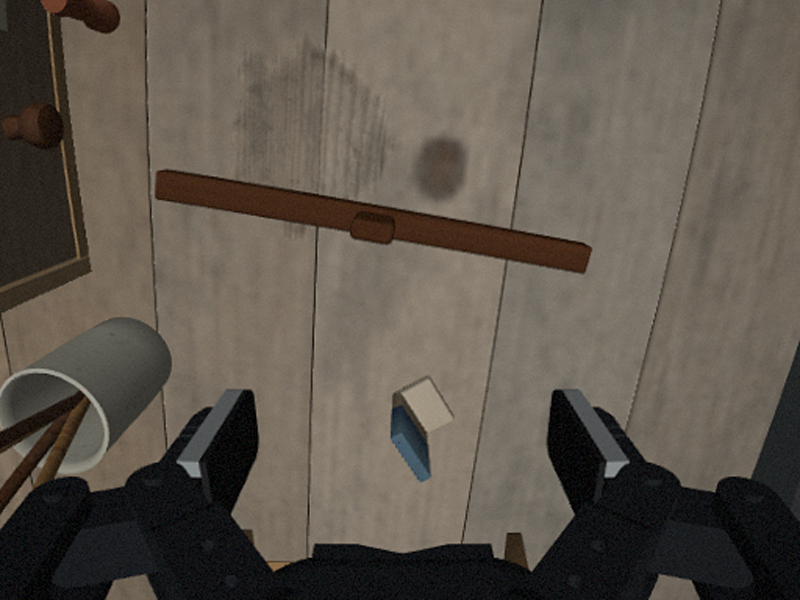

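View pics/w_rack_b.png

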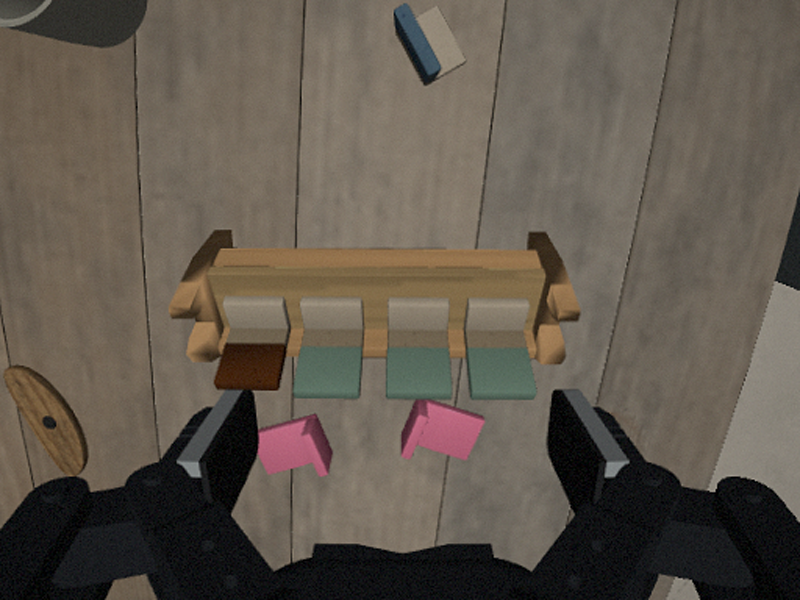

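Run:
```python
from h import *
c=np.array(vision.calibration("wrist")["T_tool_cam"])
R=Ro.from_euler('xyz',[180,0,90],degrees=True).as_matrix()
pos=np.array((.508,.08,.06))-R@(c[:3,3]-c[:3,2]*.26)
robot.move_to(pos,eul(R)); robot.pause(.3); im=shot("wrist","w_rack2"); print(robot.current_time_s(),np.round(robot.current_joint_positions()))
a=cv2.imread("pics/w_rack.png")[140:262,105:375]
b=im[60:260,90:420]; print(im.shape)
a=cv2.resize(a,None,fx=2.9,fy=2.9,interpolation=cv2.INTER_CUBIC); b=cv2.resize(im[110:215,100:400] if 0 else im,(330,247))
cv2.imwrite("pics/c1.png",np.vstack([a,cv2.copyMakeBorder(b,0,0,0,a.shape[1]-b.shape[1],cv2.BORDER_CONSTANT)]))
# masks
def mask(fn,lo,hi,roi):
    h=cv2.cvtColor(cv2.GaussianBlur(cv2.imread(f"pics/{fn}.png"),(3,3),0),cv2.COLOR_BGR2HSV); m=cv2.inRange(h,lo,hi); k=np.zeros_like(m); x0,y0,x1,y1=roi;k[y0:y1,x0:x1]=m[y0:y1,x0:x1]
    n,l,s,_=cv2.connectedComponentsWithStats(k); i=1+np.argmax(s[1:,4]); print(fn,s[i]); return (l==i)
def box(x0,x1,y0,y1,z0,z1): return np.array([[x,y,z] for x in(x0,x1) for y in(y0,y1) for z in(z0,z1)])
def render(C,boxes,x,y,th):
    Rz=Ro.from_euler('z',th).as_matrix(); m=np.zeros((384*4,512*4),np.uint8)
    for B in boxes: cv2.fillConvexPoly(m,cv2.convexHull((proj(C,B@Rz.T+[x,y,0])*4+1.5).round().astype(np.int32)),1)
    return cv2.resize(m.astype(np.float32),(512,384),interpolation=cv2.INTER_AREA)
from scipy.optimize import minimize
def fit(obs,boxes,p0):
    f=lambda p:sum(np.abs(render(C,boxes,p[0],p[1],p[2]*10)-m).sum()/m.sum() for C,m in obs)
    r=minimize(f,[p0[0],p0[1],p0[2]/10],method="Nelder-Mead",options=dict(initial_simplex=[[p0[0]+a,p0[1]+b,p0[2]/10+d] for a,b,d in[(0,0,0),(.01,0,0),(0,.01,0),(0,0,.02)]],xatol=1e-4,fatol=1e-4)); return r.x[0],r.x[1],r.x[2]*10,r.fun
bm=mask("w_bar",(0,90,20),(14,255,140),(95,95,385,185))
bar=[box(-.009,.009,-.137,.137,0,.016),box(-.006,.006,-.012,.012,.016,.051)]
p=min((fit([(load("w_bar"),bm)],bar,(.513,-.209,t)) for t in (1.38,1.76)),key=lambda q:q[3]);print("bar",np.round(p,4))
m1=mask("w_bar",(95,70,20),(120,255,255),(235,230,300,315)); m2=mask("w_rack",(95,70,20),(120,255,255),(235,0,310,60))
pl=[box(-.004,.004,-.019,.019,0,.058)]
for obs in ([(load("w_bar"),m1)],[(load("w_rack"),m2)],[(load("w_bar"),m1),(load("w_rack"),m2)]):
  q=min((fit(obs,pl,(.496,-.081,t)) for t in (0,.4,.8,-.4,-.8,1.3)),key=lambda q:q[3]);print("blue",np.round(q,4),np.degrees(q[2]))
v=[]
for fn,m,bx,pp,sl in [("w_bar",bm,bar,p,np.s_[90:190,90:390]),("w_bar",m1,pl,q,np.s_[225:320,220:320]),("w_rack",m2,pl,q,np.s_[0:70,230:310])]:
    im=cv2.imread(f"pics/{fn}.png"); im2=im.copy()
    cs,_=cv2.findContours((render(load(fn),bx,*pp[:3])>.5).astype(np.uint8),cv2.RETR_LIST,cv2.CHAIN_APPROX_NONE)
    cv2.drawContours(im2,cs,-1,(0,255,0),1); t=im2[sl]; t=cv2.resize(t,None,fx=2.3,fy=2.3,interpolation=cv2.INTER_NEAREST); v.append(t)
W=330; 
big=cv2.imread("pics/c1.png"); x=330
for t in v[1:]: big[354:354+t.shape[0],x:x+t.shape[1]]=t[:247,:800-x][:big.shape[0]-354]; x+=t.shape[1]
cv2.imwrite("pics/c1.png",big); print(big.shape)
np.savez("est.npz",bar=p,blue=q)
```

```text
8.2583 [ 34.  28. -62.  96.  26.  71. -34.]
(384, 512, 3)
w_bar [  99  109  280   66 5536]
bar [ 0.5231 -0.2123  1.3962  0.0814]
w_bar [251 260  24  47 601]
w_rack [253   3  28  49 567]
blue [ 0.5023 -0.0717  0.3942  0.5067] 22.585946041562817
blue [ 0.5021 -0.0737  0.4523  0.352 ] 25.91727817794656
blue [ 0.5025 -0.0743  0.4119  0.884 ] 23.59949250890171
(601, 783, 3)
```

View pics/c1.png

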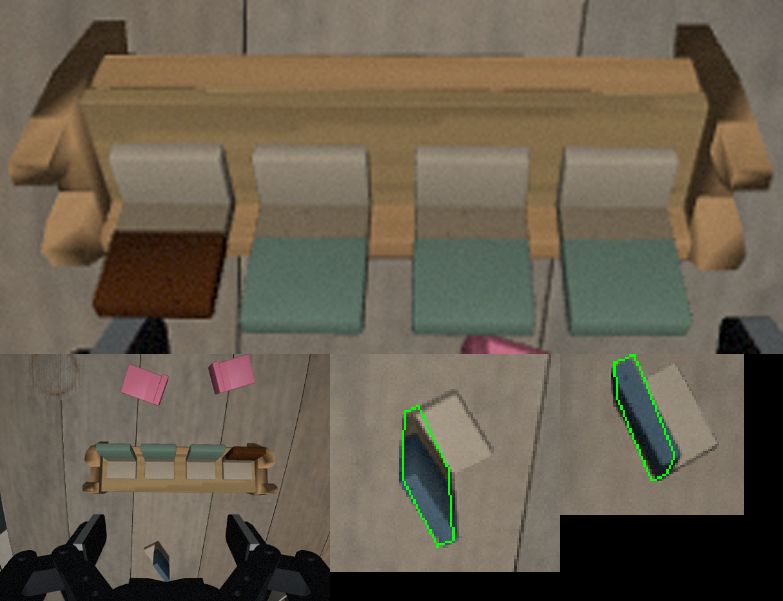

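The view shows rack tiles in order from the right-hand end: brown, green, green, green. The pink L-shapes lie behind the rack. The blue glaze covers only the upper part of the plate. I'll fit the rack frame from the feet and plate tops, and refit blue with the glaze edge left free.

```bash
cat >> h.py <<'E'
def rackT(X,Y,th):
    R=Ro.from_euler('z',th).as_matrix(); a=np.radians(25)
    # row axes: lean back: z' = cos z + sin x ; x' = cos x - sin z
    L=np.array([[np.cos(a),0,np.sin(a)],[0,1,0],[-np.sin(a),0,np.cos(a)]])
    T=np.eye(4);T[:3,:3]=R@L;T[:3,3]=[X,Y,.04];return T
def w(T,P): return np.atleast_2d(P)@T[:3,:3].T+T[:3,3]
def box(x0,x1,y0,y1,z0,z1): return np.array([[x,y,z] for x in(x0,x1) for y in(y0,y1) for z in(z0,z1)])
E
cat > fitr.py <<'E'
from h import *
from scipy.optimize import least_squares
C=load("w_rack"); C2=load("w_rack2")
P=lambda l:np.array(l,float)/2.9+[105,140]-.33
ft=P([(110,147),(225,145),(254,148),(367,148),(416,148),(527,148),(567,150),(677,150)])
tp=P([(95,314),(213,318),(247,333),(362,333),(415,333),(533,333),(572,333),(690,331)])
def mod(p):
    T=rackT(p[0],p[1],p[2]); ys=np.array(p[3:])
    f=[];t=[]
    for i,y in enumerate(ys):
        for s in(-.019,.019): f.append((-.015,y+s,.008)); t.append((.015,y+s,.05 if i==0 else .056))
    return np.vstack([proj(C,w(T,f))-ft,proj(C,w(T,t))-tp])
def go():
    from functools import partial
    # fix row origin: y offset degenerate -> cheeks inner floor line at feet level, use prong-free constraint: middle of floor front edge
    mid=P([((83+706)/2,98)])[0]
    def res(p):
        T=rackT(p[0],p[1],p[2]); m=proj(C,w(T,[(-.03,0,0)]))[0]
        return np.r_[mod(p).ravel(),(m-mid)[0]]
    r=least_squares(res,[.508,.088,np.pi/2,-.08,-.03,.03,.08],loss="soft_l1"); return r
if __name__=="__main__":
    r=go(); print(np.round(r.x,4),np.degrees(r.x[2])); print(mod(r.x).round(1).tolist())
    T=rackT(*r.x[:3]); np.savez("rack.npz",p=r.x)
    panes=[]
    for fn,CC,sl in(("w_rack",C,np.s_[140:262,105:375]),("w_rack2",C2,np.s_[130:235,125:435])):
        im=cv2.imread(f"pics/{fn}.png"); s=4; im=cv2.resize(im,None,fx=s,fy=s,interpolation=cv2.INTER_CUBIC)
        def L(pts,col): cv2.polylines(im,[((proj(CC,w(T,pts))+.5)*s).round().astype(np.int32)],False,col,1)
        for sg in(-1,1):
            for y in(.102,.114): L([(-.0215-.004,sg*y,.034),(-.0215,sg*y,.025),(-.0215,sg*y,.011),(-.0005,sg*y,.011),(-.0005,sg*y,.025),(.0035,sg*y,.034)],(0,0,255) if y<.11 else (255,0,255))
            L([(-.04,sg*.102,0),(.04,sg*.102,0)],(255,255,0))
        for i,y in enumerate(r.x[3:]):
            h=.05 if i==0 else .056
            L([(-.015,y-.019,.008),(-.015,y+.019,.008),(.007,y+.019,.008),(.007,y+.019,h),(.015,y+.019,h),(.015,y-.019,h),(.007,y-.019,h),(.007,y-.019,.008),(-.015,y-.019,.008)],(0,255,0))
        sl=tuple(slice(q.start*s,q.stop*s) for q in sl); t=im[sl]; panes.append(cv2.resize(t,(800,int(t.shape[0]*800/t.shape[1])),interpolation=cv2.INTER_AREA))
    v=np.vstack(panes); print(v.shape); cv2.imwrite("pics/c2.png",v[:600])
E
python3 fitr.py
python3 - <<'E'
from h import *
from scipy.optimize import minimize
def mask(fn,roi):
    h=cv2.cvtColor(cv2.imread(f"pics/{fn}.png"),cv2.COLOR_BGR2HSV); m=cv2.inRange(h,(95,60,15),(125,255,255)); k=np.zeros_like(m); x0,y0,x1,y1=roi;k[y0:y1,x0:x1]=m[y0:y1,x0:x1]
    n,l,s,_=cv2.connectedComponentsWithStats(k); return (l==1+np.argmax(s[1:,4]))
def render(C,p):
    R=Ro.from_euler('z',p[2]*10).as_matrix(); m=np.zeros((384*4,512*4),np.uint8)
    # blue shows on front, top and perhaps sides/back above z0
    cv2.fillConvexPoly(m,cv2.convexHull((proj(C,box(-.004,.004,-.019,.019,p[3],.058)@R.T+[p[0],p[1],0])*4+1.5).round().astype(np.int32)),1)
    return cv2.resize(m.astype(np.float32),(512,384),interpolation=cv2.INTER_AREA)
obs=[(load("w_bar"),mask("w_bar",(235,230,300,315))),(load("w_rack"),mask("w_rack",(235,0,310,60)))]
for o in(obs,obs[:1],obs[1:]):
    f=lambda p:sum(np.abs(render(C,p)-m).sum()/m.sum() for C,m in o)
    p0=np.array([.5023,-.073,.042,.02])
    r=minimize(f,p0,method="Nelder-Mead",options=dict(initial_simplex=[p0]+[p0+d for d in np.diag([.006,.006,.01,.01])],maxiter=400))
    print(np.round(r.x,4),np.degrees(r.x[2]*10),r.fun)
S=cam("scene");print(proj(S,[(r.x[0],r.x[1],.029)]))
E
```

```text
[ 0.5257  0.0818  1.5655 -0.0755 -0.0275  0.0253  0.0744] 89.69869615940796
[[-0.5, 1.4], [-0.8, 2.3], [-0.4, 1.3], [0.7, 1.5], [-0.6, 1.6], [1.4, 1.8], [-0.7, 1.1], [1.2, 1.3], [0.7, -1.6], [0.5, -2.4], [-1.4, -2.1], [0.9, -1.7], [-1.0, -1.6], [0.5, -1.4], [-0.7, -1.4], [0.4, -0.8]]
(631, 800, 3)
[ 0.502  -0.0732  0.0499  0.0257] 28.59750709688756 0.23861196357536063
[ 0.5022 -0.0743  0.0466  0.0268] 26.701601404228462 0.08746189024390244
[ 0.5023 -0.0735  0.0519  0.0284] 29.737969458039316 0.11727759472817133
[[280.91017435 207.52561084]]
```

View pics/c2.png

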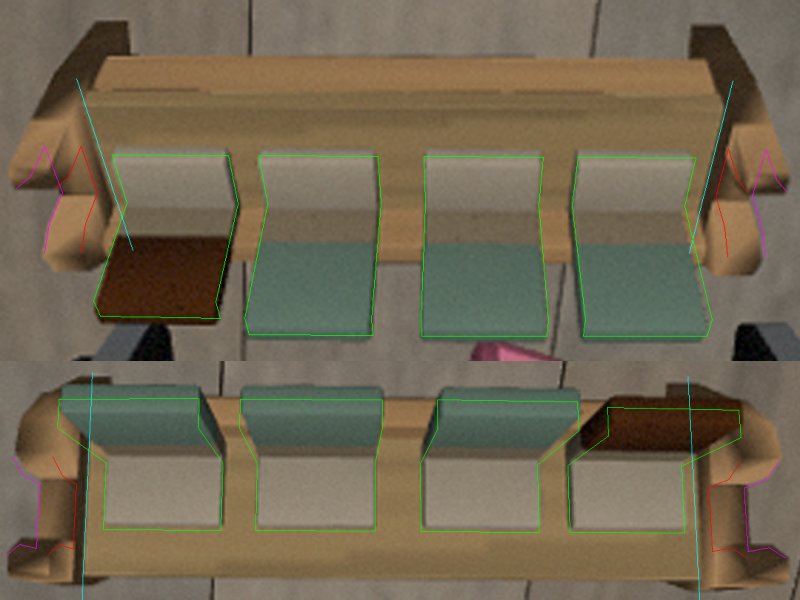

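The overlay agrees with the rack in both views to about 1 mm at the slots. Brown has y = -0.0755, and the lean direction is confirmed. I'll check reach, then grip brown and slide the row to the left.

```bash
cat >> h.py <<'E'
import os
T0=rackT(.5255,.0815,1.5655+0.0)
def toolR(T,axis,s):
    """tool z = -row z; tool y = s*row axis"""
    z=-T[:3,2]; y=s*T[:3,axis]; return np.column_stack([np.cross(y,z),y,z])
def rp(p,T=T0): return w(T,[p])[0]
def blueT(): 
    T=np.eye(4);T[:3,:3]=Ro.from_euler('z',28.2,degrees=True).as_matrix();T[:3,3]=[.5021,-.0736,0];return T
def barT():
    T=np.eye(4);T[:3,:3]=Ro.from_euler('z',1.3962+np.pi).as_matrix();T[:3,3]=[.5231,-.2123,0];return T
E
python3 - <<'E'
from h import *
for s in(1,-1):
  for n,T,ax,p in [("brown",T0,0,(.011,-.0755,.098)),("brown dn",T0,0,(.011,-.0755,.038)),("brown slid",T0,0,(.011,-.0335,.038)),("blue",blueT(),0,(0,0,.043)),("blueplace",T0,0,(.0085,-.0773,.043)),("bar",barT(),1,(0,0,.036)),("barplace",T0,1,(-.011,0,.047)),("barplace up",T0,1,(-.011,0,.12))]:
    q=robot.inverse_kinematics(rp(p,T),eul(toolR(T,ax,s))); print(s,n,rp(p,T).round(3),None if q is None else np.round(q))
E
```

```text
1 brown [0.601 0.132 0.124] [  7.  55. -66.  77.  62. 100.  32.]
1 brown dn [0.601 0.107 0.07 ] [ 10.  57. -63.  82.  64.  94.  31.]
1 brown slid [0.559 0.107 0.07 ] [ 12.  54. -64.  89.  62.  93.  26.]
1 blue [ 0.502 -0.074  0.043] [ 49.  40. -59. 106.  40.  58.   0.]
1 blueplace [0.603 0.107 0.075] [ 10.  57. -63.  81.  64.  95.  31.]
1 bar [ 0.523 -0.212  0.036] [ 54.  41. -49.  98.  36.  58. -18.]
1 barplace [0.526 0.091 0.087] [ 17.  54. -72.  94.  63.  96. 113.]
1 barplace up [0.526 0.122 0.153] [ 13.  49. -72.  89.  58. 100. 116.]
-1 brown [0.601 0.132 0.124] [ -10.   41.  -28.   78.   38.   83. -135.]
-1 brown dn [0.601 0.107 0.07 ] [  -9.   43.  -25.   83.   40.   76. -136.]
-1 brown slid [0.559 0.107 0.07 ] [  -8.   39.  -27.   90.   40.   74. -140.]
-1 blue [ 0.502 -0.074  0.043] [  23.   27.  -21.  107.   13.   48. -157.]
-1 blueplace [0.603 0.107 0.075] [  -8.   42.  -26.   82.   40.   77. -136.]
-1 bar [ 0.523 -0.212  0.036] [ 64.  55. -72.  97.  56.  71. 148.]
-1 barplace [0.526 0.091 0.087] [  4.  39. -44.  95.  46.  79. -56.]
-1 barplace up [0.526 0.122 0.153] [  2.  36. -46.  89.  43.  87. -54.]
```

Run:
```python
from h import *
e=eul(toolR(T0,0,-1)); y=-.0755
fingers.gripper_to(.45,25)
robot.move_to(rp((.011,y,.1)),e)
print("stop",robot.line_to(rp((.011,y,.039)),velocity=.1,f_stop=8))
fingers.gripper_to(0,25); print("gap",robot.current_finger_gap(),robot.current_contact_force().round(1))
print("stop",robot.line_to(rp((.011,-.034,.039)),velocity=.06,f_stop=8),robot.current_contact_force().round(1),(robot.current_tool_pos()-rp((.011,-.034,.039))).round(4))
im=shot("side","s1")
fingers.gripper_to(.4); 
robot.line_to(rp((.011,-.034,.12)),velocity=.15)
c=np.array(vision.calibration("wrist")["T_tool_cam"])
R=Ro.from_euler('xyz',[180,0,-90],degrees=True).as_matrix()
R=toolR(T0,1,1); 
print(robot.current_time_s())
a=cv2.resize(im[150:230,180:310],(780,480),interpolation=cv2.INTER_CUBIC);
im2=shot("wrist","w3"); cv2.imwrite("pics/c3.png",np.hstack([cv2.resize(a,(400,246)),cv2.resize(im2,(400,300))[:246]]))
```

```text
stop False
gap 0.08781700151791381 [-1.   2.   1.7]
stop False [1.5 4.2 7. ] [0.0002 0.0007 0.0008]
13.4333
```

View pics/c3.png

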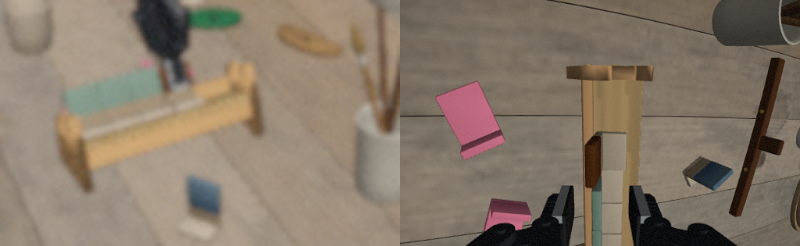

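The row packed to the left with brown next to the free right end, and all four tiles are standing. Now I'll pick blue and place it.

Run:
```python
from h import *
C=load("w3")
def onrow(px,z):
    o,d=ray(C,px); n=T0[:3,2]; t=(rp((0,0,z))-o)@n/(d@n); return (T0[:3,:3].T@(o+d*t-T0[:3,3])).round(4)
print("brown foot edge",onrow((612*1.28,0) if 0 else (784-0,169) if 0 else ((612-400)*1.28,132*1.28),.008),"cheek top edges",onrow(((640-400)*1.28,80*1.28),.034))
B=blueT(); e=eul(toolR(B,0,-1))
fingers.gripper_to(.4,25)
robot.move_to(rp((0,0,.12),B),e)
print("stop",robot.line_to(rp((0,0,.043),B),velocity=.12,f_stop=8))
fingers.gripper_to(0,25); print("gap",robot.current_finger_gap(),robot.current_contact_force().round(1))
robot.line_to(rp((0,0,.14),B),velocity=.15)
print("gap",robot.current_finger_gap())
im=shot("wrist","w4"); im2=shot("side","s4"); print(robot.current_time_s())
p=proj(cam("side"),[robot.current_tool_pos()])[0].astype(int);print(p)
x,y=p; a=im2[max(y-45,0):y+45,x-60:x+60]
cv2.imwrite("pics/c4.png",np.hstack([cv2.resize(im,(400,300)),cv2.resize(a,(400,300),interpolation=cv2.INTER_CUBIC)]))
```

```text
brown foot edge [-0.0011 -0.0538  0.008 ] cheek top edges [-0.022  -0.1031  0.034 ]
stop False
gap 0.08964192562269575 [0.5 0.8 3.2]
gap 0.09179775840397382
16.6333
[245 187]
```

View pics/c4.png

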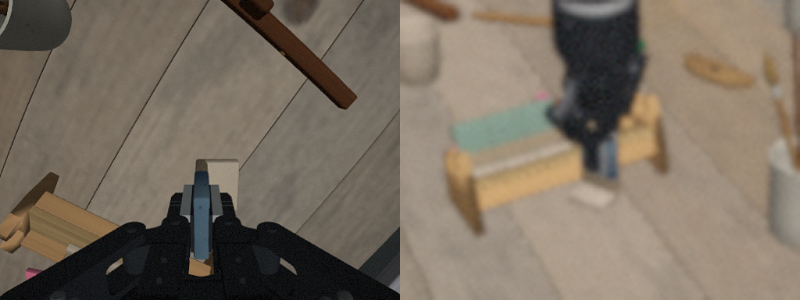

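Blue is held squarely with its foot toward the front. I'll measure its offset along the jaws, then insert it.

Run:
```python
from h import *
c=vision.calibration("wrist"); Tc=np.array(c["T_tool_cam"]); C=(np.array(c["mtx"]),c["k1"],np.linalg.inv(Tc))
p=onz(C,(225*1.28,161*1.28),.043); print("edge in tool",p.round(4))
off=float(np.clip(p[0]-.019,-.006,.006)); print(off)
R=toolR(T0,0,-1); sgn=np.sign(R[:,0]@T0[:3,1]); dy=-sgn*off; print("dy",dy)
y=-.0773+dy; e=eul(R)
robot.move_to(rp((.0085,y,.125)),e)
print("stop",robot.line_to(rp((.0085,y,.060)),velocity=.12,f_stop=8))
print("stop",robot.line_to(rp((.0085,y,.041)),velocity=.03,f_stop=3),"z'",(T0[:3,:3].T@(robot.current_tool_pos()-T0[:3,3])).round(4),robot.current_contact_force().round(1),robot.current_finger_gap())
shot("wrist","w5"); im2=shot("side","s5")
fingers.gripper_to(.35)
robot.line_to(rp((.0085,y,.14)),velocity=.15)
c=Tc;R=Ro.from_euler('xyz',[180,0,-90],degrees=True).as_matrix()
pos=np.array((.525,.08,.06))-R@(c[:3,3]-c[:3,2]*.27)
robot.move_to(pos,eul(R)); robot.pause(.2); im=shot("wrist","w6"); print(robot.current_time_s())
cv2.imwrite("pics/c5.png",cv2.resize(im[110:310,90:410],(800,500),interpolation=cv2.INTER_CUBIC))
```

```text
edge in tool [0.0163 0.0171 0.043 ]
-0.0026853425703057578
dy -0.0026853425703057578
stop False
stop True z' [ 0.0087 -0.0801  0.0451] [0.6 1.2 3.3] 0.09078069718472508
21.6583
```

View pics/c5.png

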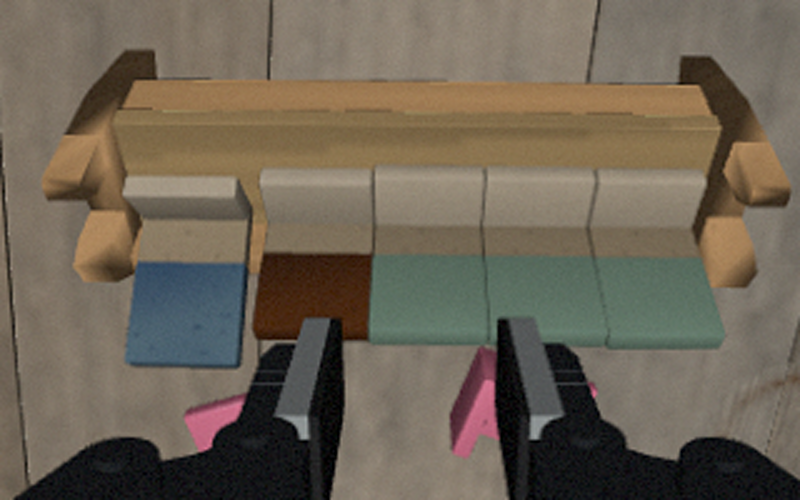

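Blue sits a few mm forward (foot edge at row 178 against 170 for the others), so it leans back about 10° on the strip. I'll re-grip it, which straightens it, push it back to x ≈ 11 mm and release. Then I'll check again.

```bash
cat > chk.py <<'E'
from h import *
import sys
def look(nm,d=.27):
    c=np.array(vision.calibration("wrist")["T_tool_cam"]);R=Ro.from_euler('xyz',[180,0,-90],degrees=True).as_matrix()
    robot.move_to(np.array((.525,.08,.06))-R@(c[:3,3]-c[:3,2]*d),eul(R)); robot.pause(.2); im=shot("wrist",nm)
    cv2.imwrite(f"pics/{nm}_c.png",cv2.resize(im[110:310,90:410],(800,500),interpolation=cv2.INTER_CUBIC))
E
python3 - <<'E'
from h import *
from chk import look
e=eul(toolR(T0,0,-1)); y=-.0785
loc=lambda:(T0[:3,:3].T@(robot.current_tool_pos()-T0[:3,3])).round(4)
fingers.gripper_to(.5,25)
robot.move_to(rp((.012,y,.13)),e)
print(robot.line_to(rp((.012,y,.043)),velocity=.12,f_stop=8))
fingers.gripper_to(0,25); print(robot.current_finger_gap(),robot.current_contact_force().round(1))
print("back",robot.line_to(rp((.0145,y,.0425)),velocity=.015,f_stop=4),loc(),robot.current_contact_force().round(1))
print("down",robot.line_to(rp((loc()[0]-.0003,y,.039)),velocity=.02,f_stop=4),loc(),robot.current_contact_force().round(1))
fingers.gripper_to(.4)
robot.line_to(rp((loc()[0],y,.14)),velocity=.15)
look("w7"); print(robot.current_time_s())
E
```

```text
True
0.03954546086460083 [-2.3 12.6 11.6]
back True [ 0.0239 -0.0797  0.0729] [0.4 2.2 2.3]
down True [ 0.026  -0.0791  0.0723] [-0.8  1.   0.5]
26.9583
```

View pics/w7_c.png

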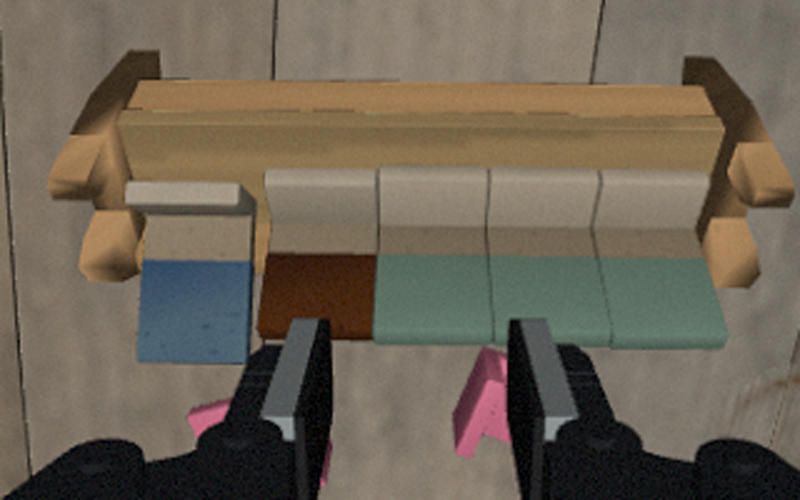

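My descent stopped on the tipped tile: blue leans much farther back than I assumed. I'll fit its actual pose from this picture before touching it again.

Run:
```python
from h import *
from scipy.optimize import least_squares
C=load("w7")
P=np.array([(126,184),(241,184),(126,209),(242,208),(138,361),(248,361)],float)/2.5+[90,110]-.3
# local tile axes relative to plate bottom mid; y right in image = +row y
L=np.array([(-.026,-.019,0),(-.026,.019,0),(-.026,-.019,.008),(-.026,.019,.008),(-.004,-.019,.058),(-.004,.019,.058)])
def pose(p):
    R=Ro.from_euler('zy',[p[4],p[3]]).as_matrix() # tilt back = +rot about y (z->+x)
    return L@R.T+p[:3]
for t0 in(.1,.5,.9):
    r=least_squares(lambda p:(proj(C,w(T0,pose(p)))-P).ravel(),[.005,-.08,.003,t0,0]); print(np.round(r.x,4),np.degrees(r.x[3]).round(1),r.cost.round(2))
    t=r.x[3];print("plate bottom back corner, at top mid (x,z):",r.x[0]+.004*np.cos(t),r.x[2]-.004*np.sin(t), r.x[0]+.058*np.sin(t),r.x[2]+.058*np.cos(t),"foot front bottom",r.x[0]-.026*np.cos(t),r.x[2]+.026*np.sin(t))
# check calibration on brown (expected tilt~0-3deg)
P2=np.array([(267,171),(376,171),(274,222),(378,222),(262,331),(374,335)],float)/2.5+[90,110]-.3
L=np.array([(-.026,-.019,.008),(-.026,.019,.008),(-.004,-.019,.008),(-.004,.019,.008),(-.004,-.019,.05),(-.004,.019,.05)])
r=least_squares(lambda p:(proj(C,w(T0,pose(p)))-P2).ravel(),[.01,-.035,0,0,0]); print("brown",np.round(r.x,4),r.cost)
```

```text
[ 0.0023 -0.0786  0.0022  0.6864 -0.0237] 39.3 0.72
plate bottom back corner, at top mid (x,z): 0.005356471267272041 -0.0003017583016330476 0.03901956881961825 0.047098620000456726 foot front bottom -0.017849767353838805 0.01871061895793298
[ 0.0023 -0.0786  0.0022  0.6864 -0.0237] 39.3 0.72
plate bottom back corner, at top mid (x,z): 0.005356451824600468 -0.0003017492456000568 0.039019564471882685 0.0470986183362699 foot front bottom -0.01784978074190245 0.018710635404132325
[ 0.0023 -0.0786  0.0022  0.6864 -0.0237] 39.3 0.72
plate bottom back corner, at top mid (x,z): 0.005356451381123064 -0.00030174908741926326 0.0390195644537196 0.04709861819239809 foot front bottom -0.0178497810147854 0.01871063577053815
brown [ 0.0018 -0.0323  0.0087  0.1577  0.0124] 23.885836688746394
```

The pose fit is self-consistent: heel on the floor at x ≈ 5 mm, tilted back 39° over the strip, with the foot raised in front. The fix is closed fingertips: press the foot down flat, then push the plate's front back against the strip.

Run:
```python
from h import *
from chk import look
loc=lambda:(T0[:3,:3].T@(robot.current_tool_pos()-T0[:3,3])).round(4)
y=-.0786
q0=np.array(robot.current_joint_positions())
best=None
for s in(1,-1):
    q=robot.inverse_kinematics(rp((-.015,y,.085)),eul(toolR(T0,1,s))); print(s,None if q is None else np.round(q-q0))
    if q is not None and (best is None or abs(q-q0).max()<best[0]): best=(abs(q-q0).max(),s)
e=eul(toolR(T0,1,best[1]))
fingers.gripper_to(0,25)
robot.move_to(rp((-.015,y,.085)),e); robot.pause(.1)
print("down",robot.line_to(rp((-.015,y,.026)),velocity=.05,f_stop=6),loc(),robot.current_contact_force().round(1))
print("back",robot.line_to(rp((-.001,y,loc()[2])),velocity=.02,f_stop=5),loc(),robot.current_contact_force().round(1))
l=loc(); robot.line_to(rp((l[0]-.001,y,l[2])),velocity=.02)
robot.line_to(rp((l[0]-.002,y,.1)),velocity=.12)
look("w8"); print(robot.current_time_s())
```

```text
1 [  59.   28. -115.  -17.   80.   26.  296.]
-1 [ 18.  13. -42. -15.  37.   3. 143.]
down False [-0.0149 -0.0784  0.0264] [-2.   0.9  2.8]
back True [-0.0033 -0.0792  0.0265] [0.8 1.1 3.6]
35.0
```

View pics/w8_c.png

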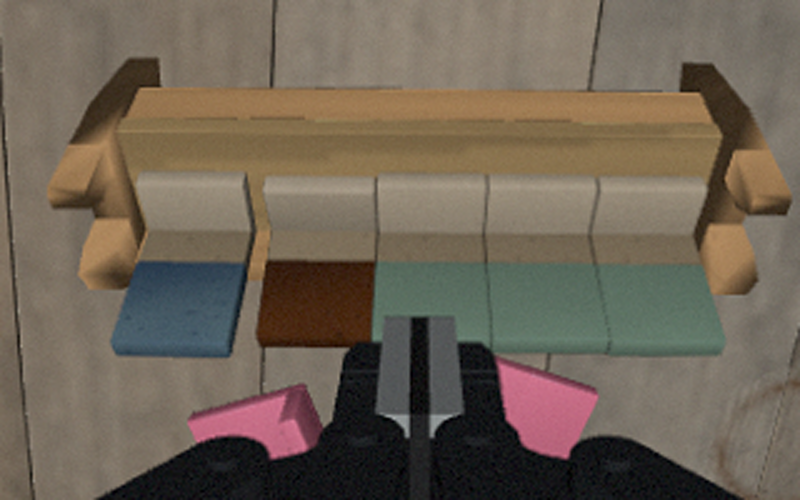

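Blue now stands like the others: foot edge at row 173, plate flush, and the push stopped at the predicted x' = -3.3 mm. Next I'll pick the bar by the ends of its tab, then lift it and pull it toward the robot, clear of the crock.

```bash
cat >> h.py <<'E'
def barT():
    T=np.eye(4);T[:3,:3]=Ro.from_euler('z',1.3962).as_matrix();T[:3,3]=[.5231,-.2123,0];return T
E
python3 - <<'E'
from h import *
B=barT(); q0=np.array(robot.current_joint_positions()); o=[]
for s in(1,-1):
    q=robot.inverse_kinematics(rp((0,0,.1),B),eul(toolR(B,1,s))); print(s,None if q is None else (np.round(q),np.round(q-q0)))
    if q is not None: o.append((abs(q-q0).max(),s))
print("tab px",proj(load("w_bar"),[(.5231,-.2123,.051)])*800/512, "seen about 372,228")
s=min(o)[1]; R=toolR(B,1,s); e=eul(R)
fingers.gripper_to(.6,40)
robot.move_to(rp((0,0,.1),B),e)
print(robot.line_to(rp((0,0,.037),B),velocity=.12,f_stop=8))
fingers.gripper_to(0,40); print("gap",robot.current_finger_gap(),robot.current_contact_force().round(1))
im=shot("wrist","w9"); print("t",robot.current_time_s(),np.round(robot.current_joint_positions()),s)
h=cv2.cvtColor(cv2.GaussianBlur(im,(3,3),0),cv2.COLOR_BGR2HSV); m=cv2.inRange(h,(0,90,20),(14,255,140))>0
C=load("w9")
print("mask rows by col",[(c,int(np.where(m[:,c])[0].min()),int(np.where(m[:,c])[0].max()),int(m[:,c].sum())) for c in (20,60,100,140,370,410,450,490) if m[:,c].any()])
for yy in(-.1,.1): print(yy,[proj(C,rp((x,yy,z),B)[None]).round(1).tolist()[0] for x in(-.009,.009) for z in (0,.016)])
E
```

```text
1 (array([ -14.,   34.,   50.,   97.,  -29.,   62., -145.]), array([ 34.,  11.,  -1.,   1., -10.,  -7.,  27.]))
-1 (array([ 8., 27., 17., 96., -9., 58., 18.]), array([ 56.,   4., -34.,   0.,  10., -12., 190.]))
tab px [[372.51596092 231.06491656]] seen about 372,228
False
gap 0.27338931124605337 [0.6 1.  5.9]
t 37.7833 [ -12.   39.   47.  100.  -34.   56. -142.] 1
mask rows by col [(20, 223, 260, 38), (60, 223, 261, 39), (100, 224, 262, 39), (140, 224, 263, 40), (370, 225, 264, 40), (410, 225, 263, 39), (450, 225, 262, 38), (490, 224, 261, 38)]
-0.1 [[82.0, 220.8], [66.7, 232.7], [87.3, 249.5], [73.0, 263.4]]
0.1 [[438.8, 221.5], [454.4, 233.5], [433.3, 250.4], [447.8, 264.3]]
```

The tab is held (23 mm gap) and the bar edges match the model within about 1 px. Now I'll transport and seat it.

Run:
```python
from h import *
loc=lambda:(T0[:3,:3].T@(robot.current_tool_pos()-T0[:3,3])).round(4)
B=barT(); s=1; eB=eul(toolR(B,1,s)); e=eul(toolR(T0,1,s))
for p,o in [((.43,-.16,.17),eB),((.43,.07,.18),e),(rp((-.011,0,.125)),e),(rp((-.011,0,.047)),e)]:
    q=robot.inverse_kinematics(p,o); print(None if q is None else np.round(q))
try:
    robot.line_to((.523,-.2123,.11),velocity=.15)
    robot.line_to((.43,-.16,.17),velocity=.2)
    robot.line_to((.43,.07,.18),e,velocity=.2)
    robot.line_to(rp((-.011,0,.125)),e,velocity=.2)
    print("t",robot.current_time_s(),robot.current_finger_gap())
    robot.line_to(rp((-.011,0,.075)),velocity=.1); robot.pause(.1)
    print("stop",robot.line_to(rp((-.011,0,.0455)),velocity=.03,f_stop=6),loc(),robot.current_contact_force().round(1),robot.current_torque().round(2))
except robot.PlanningError as x: print("PLAN",x,loc())
shot("wrist","w10"); print("t",robot.current_time_s(),robot.current_finger_gap())
```

```text
[ -31.   17.   61.  109.  -16.   64. -155.]
[ 18.  27. -62. 104.  41.  85. 124.]
[  9.  43. -62.  88.  52.  94. 120.]
[ 13.  47. -62.  95.  57.  89. 117.]
PLAN the arm cannot follow that straight line within its joint ranges [-0.2738  0.0939  0.0153]
t 39.225 0.27169437682432934
```

Run:
```python
from h import *
loc=lambda:(T0[:3,:3].T@(robot.current_tool_pos()-T0[:3,3])).round(4)
e=eul(toolR(T0,1,-1))
q0=np.array(robot.current_joint_positions())
q=robot.inverse_kinematics((.42,-.04,.25),e); print(np.round(q0),None if q is None else np.round(q))
try:
    robot.move_to((.42,-.04,.25),e); print("t",robot.current_time_s(),robot.current_finger_gap())
    robot.line_to(rp((-.011,0,.125)),velocity=.2)
    print("t",robot.current_time_s(),loc(),robot.current_finger_gap(),np.round(robot.current_joint_positions()))
    robot.line_to(rp((-.011,0,.075)),velocity=.1); robot.pause(.1)
    print("stop",robot.line_to(rp((-.011,0,.0455)),velocity=.03,f_stop=6),loc(),robot.current_contact_force().round(1),robot.current_torque().round(2))
except robot.PlanningError as x: print("PLAN",x,loc())
shot("wrist","w10"); print("t",robot.current_time_s(),robot.current_finger_gap())
```

```text
[ -31.   17.   60.  109.  -16.   64. -155.] [ 37.  13. -62. 105.  34.  83. -34.]
t 41.0667 0.2697677252524711
t 42.3 [-1.200e-02  1.000e-04  1.251e-01] 0.27518048851630306 [  6.  39. -54.  88.  47.  90. -57.]
stop True [-0.0087 -0.0001  0.0651] [ 1.3  0.3 -0.4] [ 0.76 -0.15 -0.01]
t 43.6083 0.2768736888377897
```

Run:
```python
from h import *
loc=lambda:(T0[:3,:3].T@(robot.current_tool_pos()-T0[:3,3])).round(4)
im=cv2.imread("pics/w10.png"); m=cv2.inRange(cv2.cvtColor(cv2.GaussianBlur(im,(3,3),0),cv2.COLOR_BGR2HSV),(0,90,20),(14,255,140))>0
print([(c,int(np.where(m[:,c])[0].min()),int(np.where(m[:,c])[0].max())) for c in (100,140,370,410) if m[:,c].any()])
robot.line_to(rp((-.009,0,.070)),velocity=.05); robot.pause(.15); f0=robot.current_contact_force(); print(loc(),f0.round(1))
st=robot.line_to(rp((-.009,0,.0455)),velocity=.03,f_stop=6)
f=robot.current_contact_force(); print(st,loc(),"df row",(T0[:3,:3].T@(f-f0)).round(1),"t",robot.current_time_s(),robot.current_torque().round(2))
shot("wrist","w11")
```

```text
[(100, 224, 262), (140, 224, 263), (370, 191, 264), (410, 227, 263)]
[-0.0092  0.0001  0.0699] [ 1.1  0.3 -0.7]
True [-0.0078  0.      0.0504] df row [-0.8  0.6  4.3] t 44.6583 [ 0.32  0.2  -0.03]
```

The bar went down to within about 2 mm of the model's seat. Blue's floor contact was also 2 mm high, so the model is likely biased. I'll release, press the tab gently with closed fingers, and look.

Run:
```python
from h import *
loc=lambda:(T0[:3,:3].T@(robot.current_tool_pos()-T0[:3,3])).round(4)
fingers.gripper_to(.5); 
x=-.0085
robot.line_to(rp((x,0,.1)),velocity=.12)
fingers.gripper_to(0,25); robot.pause(.1)
print(robot.line_to(rp((x,0,.074)),velocity=.04,f_stop=8),loc(),robot.current_contact_force().round(1))
robot.line_to(rp((x,0,.12)),velocity=.15)
c=np.array(vision.calibration("wrist")["T_tool_cam"])
R=Ro.from_euler('xyz',[180,0,90],degrees=True).as_matrix()
pos=np.array((.5255,.08,.06))-R@(c[:3,3]-c[:3,2]*.27)
q=robot.inverse_kinematics(pos,eul(R)); print(np.round(np.array(q)-robot.current_joint_positions()))
robot.move_to(pos,eul(R)); robot.pause(.2); im=shot("wrist","w12")
print("t",robot.current_time_s())
shot("side","s12"); sc=shot("scene","sc12")
a=cv2.resize(im[90:260,80:440],(800,378),interpolation=cv2.INTER_CUBIC); b=cv2.imread("pics/s12.png")[150:230,175:305]
b=cv2.resize(b,(360,222),interpolation=cv2.INTER_CUBIC); d=cv2.resize(sc[170:270,170:340],(440,222),interpolation=cv2.INTER_CUBIC)
cv2.imwrite("pics/c12.png",np.vstack([a,np.hstack([b,d])]))
```

```text
True [-0.0083  0.0001  0.0805] [0.6 0.6 5.2]
[ 29.  -6. -13.   4. -16. -15.  20.]
t 47.9583
```

View pics/c12.png

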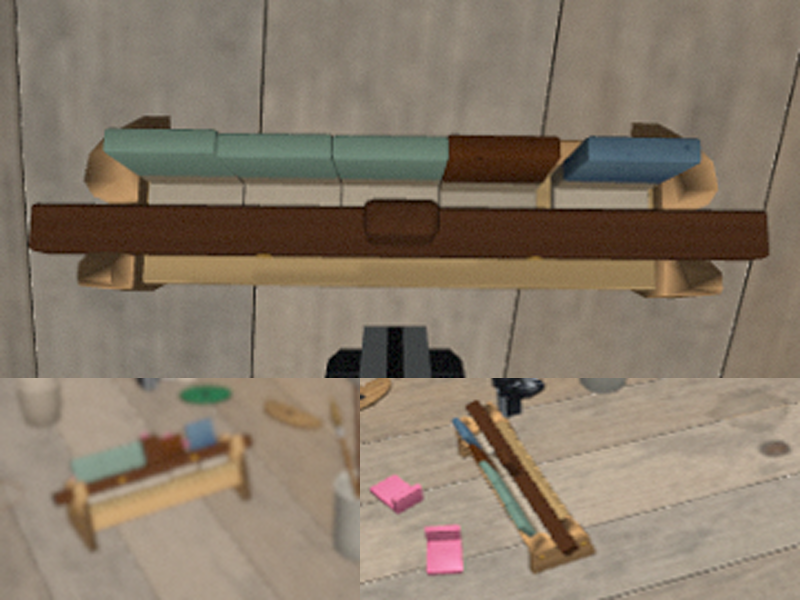

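The last picture (c12, top pane) shows the bar spanning both cheeks with its ends out at (33,229) and (767,235). The tab is up at (402,220). The five tiles stand upright in a row, with blue (640,160) directly right of brown (503,158). I'll do one numeric height check of the bar against the tile tops, plus a check of the bystanders.

Run:
```python
from h import *
from scipy.optimize import least_squares
C=load("w12"); q=lambda l:np.array(l,float)/2.2222+[80,90]-.28
obs=dict(bar=(q([(33,205),(33,252),(766,211),(768,258)]),np.array([(.009,.137,.016),(-.009,.137,.016),(.009,-.137,.016),(-.009,-.137,.016)])),
 greens_top=(q([(105,130),(447,136)]),np.array([(.015,.057,.056),(.015,-.057,.056)])),
 blue_top=(q([(589,139),(699,140)]),np.array([(.015,.019,.058),(.015,-.019,.058)])),
 tab_top=(q([(366,203),(438,203)]),np.array([(.006,.012,.051),(.006,-.012,.051)])))
for n,(P,L) in obs.items():
    def g(p):
        R=Ro.from_euler('z',p[3]).as_matrix(); return (proj(C,w(T0,L@R.T+p[:3]))-P).ravel()
    r=least_squares(g,[0,0,.005,0]); print(n,"x y z yaw",r.x.round(4),"cost",r.cost.round(2))
print("bystanders:")
for n in("scene","side"):
    for l in("crock","cup","jar"):
        vision.grab_frame(n) if l=="crock" else None
        print(n,l,[(round(d["p"],2),np.round(d["rect"]).astype(int).tolist()) for d in recognise(l,n)][:1])
print(robot.current_time_s())
```

```text
bar x y z yaw [-0.0106 -0.0011  0.0084  0.0022] cost 0.68
greens_top x y z yaw [ 0.0033  0.0416 -0.002  -0.0109] cost 0.0
blue_top x y z yaw [ 0.0032 -0.0826 -0.0066  0.0097] cost 0.0
tab_top x y z yaw [-0.0099 -0.0011 -0.003   0.0106] cost 0.0
bystanders:
scene crock [(0.58, [265, 151, 24, 44])]
scene cup [(0.56, [134, 266, 32, 34])]
scene jar [(0.95, [363, 172, 21, 29])]
side crock [(0.62, [307, 185, 23, 64])]
side cup [(0.74, [187, 160, 20, 23])]
side jar [(0.8, [311, 278, 25, 35])]
48.4583
```

```bash
python3 -c "
from station import *
from station import workorder,robot
print(workorder.close_job(), robot.current_time_s())"
```

```text
the job is handed in; nothing more can be done
the job is handed in; nothing more can be done
```

I handed the job in at about 48.5 s of the 64 s. By my last checks the task is done: five tiles stand in the row, with blue directly right of brown, and the bar lies in both slots.

**What I did**
- I gripped brown and slid the row left to make room, then put blue into the gap.
- Blue was released a few mm too far forward and tipped back over the back strip. My first re-grip missed because the descent stopped on the tile.
- I measured blue's tilt at about 39°, pressed its foot down and pushed its plate back against the strip with closed fingertips. After that it stood like the others.
- I carried the bar by its tab, keeping clear of the crock. The first lowering caught on the slot flare; shifting it 2 mm let it drop in. I then pressed lightly on the tab with closed fingers.

**Last checks**
- **Tiles:** the last picture shows all five tiles upright, with blue and brown about 48 mm centre to centre (36 to 54 mm allowed).
- **Bar position:** the fit gives x ≈ -10.6 mm, y ≈ -1 mm and yaw ≈ 0.002 rad. Both ends stick out and the tab is up.
- **Bystanders:** the crock, cup and jar showed no displacement in either camera beyond the few pixels the detections vary by. The gripper was clear of everything.

**Where the checks disagreed**
- **Bar height:** contact readings put the bar 1.5 to 2.4 mm above the modelled seat, while the picture fit put it about 2.6 mm below. Blue's first contact with the rack floor also read 2 mm high, so I took this as a height bias in my rack model and the bar as seated. I did not confirm that separately.
- **Brown's lean:** an earlier rough fit gave 9° but matched the image poorly. I relied on the pictures, where brown lined up with its neighbours.

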